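Shut the vegetable slicer and park its food holder under the leaf spring

ROBOT

A 6-joint arm with a two-finger parallel gripper is mounted at the origin on a cart in front of the work surface, level with it; the furniture and walls round the work are solid. World frame = base frame: x ahead of the robot, y to its left, z up, the work surface at z = 0. Lengths are in m, angles in rad, forces in N, time in s.
With the tool pointing down it reaches from about 0.35 to 0.975 m from the base axis. Payload 4.9 kg.
Tool frame: the origin (TCP) lies between the finger pads; the fingertips stand 19 mm ahead of it and the grasp point (between the pads) is the TCP; z points along the fingers, y is the line along which they close (so a half turn about z gives the same grasp; the last joint's range is limited). The gripper opens to 85 mm and grips with 20 to 120 N. Pads are 22 mm wide; open, the fingers measure 114 mm over their backs; the gripper's body (76 mm by 85 mm) begins 54 mm behind the grasp point. The pads swing forward as they close: fully open they stand 13 mm farther back than shut.
Start: joints at [1.065, 0.053, 1.613, -0, 1.476, -0.119], TCP at [0.236, 0.579, 0.25] pointing down, gripper open.
Joint ranges: [-3.01, 3.01], [-1.01, 2.22], [0.06, 2.58], [-1.02, 4.17], [0.09, 2.62], [-3.14, 3.14]. Speed limits (rad/s): [2.57, 2.57, 3.14, 3.14, 3.14, 3.14].

INTERFACE

Orientations are given as a rotation vector (axis times angle).
In Python, from station import ctrl gives the robot as it stands. The module is installed in compiled form; this text tells all that it offers.
- The arm moves only by the tool servo_tool, never from a script. Its argument "increments" is a list that holds one entry, the list of rows, each a list of 5 numbers: the finger opening in cm, from 0 to 8.54, then the shift along the tool's x, y, z in cm, then the turn about the tool's z in degrees. A call has 1 to 5 rows; each row is the pose to reach, as a shift and turn from the pose commanded when the call began, along the tool's axes at that moment; what a row does not reach only later rows make up. A row lasts 1/10 s, in which the tool goes at most 50 mm and 8.59 degrees, less where a joint would pass 70% of its speed; a pose out of reach is approached as far as the arm can. A call with a gripper value outside its range is refused whole. The fingers move at their own pace and stop on an object; "newtons" is the grip in N (left out, the last holds). Time passes only in rows, so rows that repeat a pose let the fingers close. It gives the time, the measured TCP pose, the force, the opening and the grip force at its end, in the units of the state.
- ctrl.get_obs(): the state, without advancing time (a new reading comes with each control period).
- ctrl.get_image(name): name is "scene" or "side" or "wrist"; returns a dict with "img" (420x560x3 uint8, red, green, blue), "fx", "fy", "cx", "cy" (pixels), "rvec" (rotation vector, rad) and "tvec" (3), from world to camera coordinates, as OpenCV has them; the wrist camera has in their place "mount" (4x4, takes a point from camera to tool coordinates, whose origin is the TCP and whose axes are the flange's). Camera axes: x right, y down, z forward; pixel columns grow to the right and rows downward; lengths in m; the calibration is good to about 2 mm. A picture is of the moment at which its call begins: read the wrist's pose just before it. There is no depth.
- ctrl.finish_job(): hands the job in; it is judged then, once.
The state is a dict: "t": time; "q": joint angles; "dq": joint speeds; "effort": joint torques, N m; "tool_pos": TCP position; "tool_rot": TCP orientation; "contact_force": force on the tool from outside, world axes, zero at the start; "wrist_torque": the same for the moment, N m; "opening": finger opening in m; "grip_force": force on a finger pad.
Only numpy, scipy, OpenCV 4.12 (cv2) and the standard library are available. Lean on these libraries where they do the work, as an engineer would, in place of code of your own. Each camera call takes 0.05 s, during which the arm holds its last target. There are 200 camera calls.

TASK

The slicing is finished, so make the flat vegetable slicer safe to put away. With the fingertips, push the thickness slide on its side fully shut, towards the bridge end; and press the food holder's sprung pusher right down and, keeping it down, slide the holder along the rails so that the tongue goes under the leaf spring in the bridge, all the way to the end stop, so that the spring keeps the pusher down when you let go. Push only: do not lift the holder off its rails, and leave the vegetables and the salt shaker where they are.

Things in the scene. Friction and masses are not known exactly. Their poses are not given: they have to be found in the camera images.
- slicer: flat steel vegetable slicer (mandoline), fixed on the worktop, 340 x 120 mm. Origin: middle of its length and width, at worktop height. +x runs lengthwise to the black bridge (parking direction), z up, +y is the side with the thickness slide, facing the robot. Side rails along x at y = -54 and +54 mm, 12 mm wide, tops at z = 44 mm.
- leaf_belly (a point): lowest point of the steel leaf spring under the bridge: slicer x = 103, y = 0, z = 66.5 mm. Spring 26 mm wide; lip turned up to z = 71.5 at x = 95. Yields upwards: 3 N at once, then 4.6 N per mm. The bridge's solid cover above it fills x = 90 to 140, z = 72 to 84 mm over the whole width; its pillars on the rails (x = 110 to 125) are the holder's end stop.
- food_holder: white food holder, loose on the rails (about 0.36 kg, friction 0.2), slides along the slicer's x; skirts outside the rails guide it, 2 mm play a side. Plate x = -50 to +70, 130 mm wide, 8 mm thick. Origin: under the pusher's axis at the plate's underside (44 mm above the worktop); axes as the slicer's. It starts 85 to 140 mm short of the end stop.
- pusher (a joint): depth the holder's black pusher is pressed, m: 0 up, 0.012 fully down (hard stop); spring 5 N at the top, 12 N at the bottom. Its tongue (24 wide, 6 thick) reaches 80 mm ahead of the holder's origin: top at z = 80 mm when up (butts against the bridge cover), 68 mm when down (slips under the leaf spring, lifting it 1.5 mm). Parked and let go it stays at about 0.011.
- pad (a point): point on the pusher's flat thumb pad, moves with it: 90 mm above the worktop when up, 78 mm when down, 4 mm behind the holder's origin. Pad 56 x 56 mm; along its front edge (towards the bridge) a lip 8 mm thick, 8 mm high, its rear face 24 mm ahead of this point, to push against. The flat reaches 24 mm back and 28 mm to each side.
- thickness (a joint): position of the thickness slide, m: 0 shut (end stop, tab nearest the bridge), 0.030 fully open; stays where it is left, takes about 1.5 N to move.
- tab_top (a point): middle of the top of the thickness slide's upright black tab, 49 mm above the worktop. Tab 12 mm thick along the slicer's x, 24 mm wide along y (y = 74 to 98 mm), lower edge 13 mm above the worktop. Pushed along the slicer's +x it shuts; shut, it stands at slicer x = 55 mm.
- park_end (a point): point fixed on the slicer where the food holder's origin lies when it is against the end stop (slicer x = 40, y = 0, z = 44 mm)
- onion: brown onion, 82 mm wide and 94 mm high, loose, beyond the slicer
- lemon: lemon, 71 x 53 x 51 mm, loose, beyond the slicer
- tomato: tomato, 69 mm, loose, beyond the slicer
- mushroom: white mushroom, 50 mm wide and 45 mm high, loose, by the bridge end on the robot's side
- salt_shaker: glass salt shaker, 44 mm wide and 90 mm high, loose, past the bridge end
- garlic: garlic bulb, 56 mm, loose, past the bridge end

How it is judged:
At the end, for the whole second after the job is handed in: The food holder sits flat on the rails within 4 mm of the end stop, at rest; the leaf spring alone keeps the pusher down (at least 8 of its 12 mm); the thickness slide is within 3 mm of shut (x of food_holder in the frame of slicer between 0.036 and 0.046 m and z of food_holder in the frame of slicer below 0.048 m and angle between food_holder's own z axis and vertical below 0.08 rad and value of joint pusher above 0.008 m and value of joint thickness below 0.003 m and linear speed of food_holder below 0.02 m/s); the robot touches nothing.
It fails at once if the food holder is lifted off its rails (more than 10 mm) or tipped (z of food_holder in the frame of slicer above 0.054 m or angle between food_holder's own z axis and vertical above 0.25 rad).
It fails at once if a vegetable or the salt shaker is moved more than 30 mm (distance of any of onion, lemon, tomato, mushroom, salt_shaker, garlic from where it was at the start of the episode above 0.03 m).
It also fails if it takes over 42 s, if anything falls off the work surface, if the arm or the gripper's body presses on something with over 40 N, if the wrist force passes 120 N, or if a joint passes its speed limit or range.

## Working session

There is one attempt and no reset: what is moved stays moved. The work goes in short steps, Python scripts to look and compute and a tool call to move; the robot and the scene stay as the last step left them, time stands still between calls to the robot, and variables do not carry over. Pictures are saved under pics/ and viewed, at most 10 in all, crops included, and the job is handed in when it is done.

Besides the shell and the picture viewer there is one more tool, called as name(argument=value, ...) on one line, values as JSON. servo_tool: Moves the arm, as the interface text tells. Its arguments: {"type":"object","properties":{"increments":{"type":"array"},"newtons":{"type":"number"}},"required":["increments"]}

```bash
mkdir -p pics
python3 - <<'E'
from station import ctrl
import cv2,numpy as np
o=ctrl.get_obs();print(o)
for n in("scene","side"):
    d=ctrl.get_image(n);cv2.imwrite(f"pics/{n}0.png",d["img"][:,:,::-1]);np.savez(f"{n}0.npz",**d)
    print(n,d["fx"],d["cx"],d["rvec"],d["tvec"])
E
```

```text
{'t': 0.0, 'q': array([ 1.06498847e+00,  5.33827410e-02,  1.61432121e+00, -8.77971081e-06,
        1.47599873e+00, -1.18977853e-01]), 'dq': array([ 2.11956897e-04, -1.71070538e-03, -4.25401295e-04,  9.78867918e-05,
       -1.60618416e-03, -6.43818150e-04]), 'effort': array([ 1.56194081e-03, -3.93676865e+01, -3.70181608e+01,  7.68517384e-05,
        6.99078402e-03, -1.11178352e-05]), 'tool_pos': array([0.23548263, 0.57829874, 0.24903068]), 'tool_rot': array([-0.60372506, -3.08238358,  0.00315759]), 'contact_force': array([-0.80644653, -0.44286758,  0.35217494]), 'wrist_torque': array([-0.01089673,  0.04633215,  0.02193715]), 'grip_force': 0.0, 'opening': 0.08528342772373347}
scene 430.4836909144822 276.19497861758816 [ 2.1174977  -1.18111133  0.4555506 ] [-0.00536842  0.53842902  0.43294658]
side 404.0133807813858 278.92746787453507 [ 0.27375263 -2.75989539  1.28916131] [ 0.62776673 -0.0694302   1.08908167]
```

View pics/scene0.png

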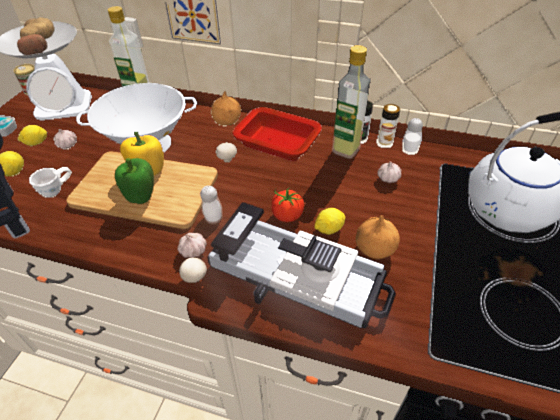

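View pics/side0.png

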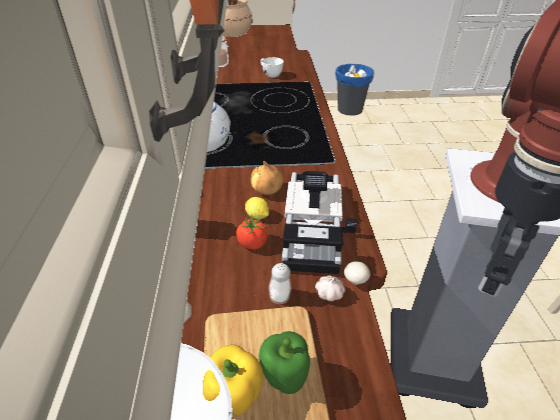

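The scene view shows the bridge at (240,228), the black pusher pad at (322,252), the tab at (262,292) and the handle at (382,298). The side view shows the bridge at (313,232), the pad at (315,182) and the tab at (351,225). I'll enlarge both next to pick points.

Run:
```python
import cv2,numpy as np
a=np.load("scene0.npz")["img"][190:330,195:405,::-1];b=np.load("side0.npz")["img"][160:290,270:390,::-1]
a=cv2.resize(a,None,fx=3.8,fy=3.8,interpolation=cv2.INTER_CUBIC);b=cv2.resize(b,None,fx=4.6,fy=4.6,interpolation=cv2.INTER_CUBIC)
cv2.imwrite("pics/a1.png",a);cv2.imwrite("pics/b1.png",b)
```

```text
(no output)
```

View pics/a1.png

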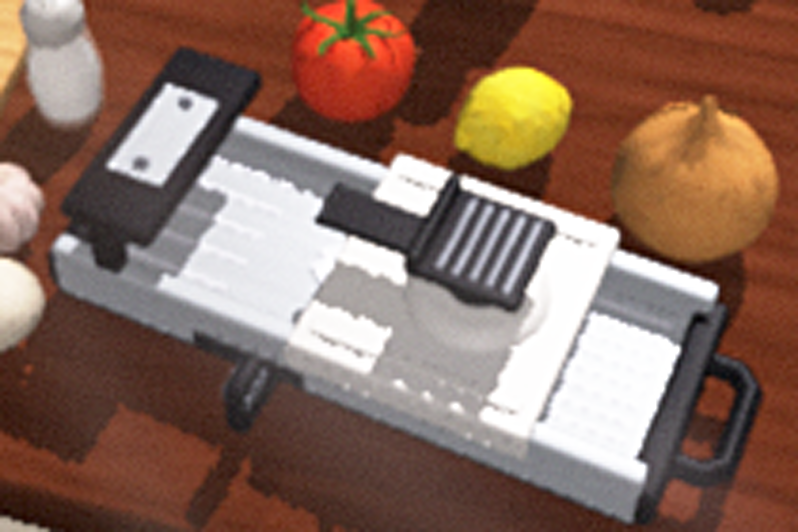

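View pics/b1.png

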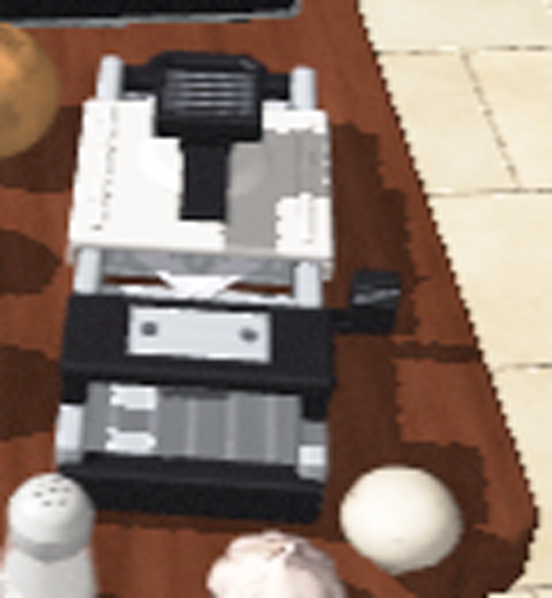

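```bash
cat > h.py <<'E'
import cv2,numpy as np
class C:
    def __init__(s,d):
        s.K=np.array([[d["fx"],0,d["cx"]],[0,d["fy"],d["cy"]],[0,0,1.]]);s.R=cv2.Rodrigues(np.array(d["rvec"]))[0];s.t=np.array(d["tvec"]);s.o=-s.R.T@s.t
    def ray(s,p):return s.R.T@np.linalg.solve(s.K,[p[0],p[1],1])
    def on(s,p,z):
        r=s.ray(p);return s.o+r*(z-s.o[2])/r[2]
    def proj(s,X):
        u=s.K@(s.R@X+s.t);return u[:2]/u[2]
def tri(c1,p1,c2,p2):
    r1,r2=c1.ray(p1),c2.ray(p2);k=np.linalg.lstsq(np.c_[r1,-r2],c2.o-c1.o,rcond=None)[0]
    A,B=c1.o+k[0]*r1,c2.o+k[1]*r2;return (A+B)/2,np.linalg.norm(A-B)
A=C(np.load("scene0.npz"));B=C(np.load("side0.npz"))
a=lambda x,y:(x/3.8+195-.37,y/3.8+190-.37)
b=lambda x,y:(x/4.6+270-.39,y/4.6+160-.39)
E
python3 - <<'E'
from h import *
np.set_printoptions(precision=4,suppress=True)
for n,p,z in[("br FL",(182,48),.084),("br FR",(261,74),.084),("br NL",(64,208),.084),("br NR",(152,247),.084),("padBF",(556,226),.09),("padBN",(518,306),.09),("lipF",(455,177),.098),("lipN",(408,265),.098),("plFarBack",(620,232),.052),("tab",(258,368),.049)]:
    print(n,A.on(a(*p),z))
for n,p,z in[("br FL",(63,367),.084),("br NL",(335,372),.084),("br FR",(78,297),.084),("br NR",(330,297),.084),("tab",(377,289),.049),("padlipF",(157,125),.098),("padlipN",(263,127),.098),("plateF",(70,245),.052),("plateN",(332,247),.052)]:
    print("S",n,B.on(b(*p),z))
print(tri(A,a(258,368),B,b(377,289)))
E
```

```text
br FL [0.5469 0.413  0.084 ]
br FR [0.5525 0.3678 0.084 ]
br NL [0.4308 0.3994 0.084 ]
br NR [0.4337 0.3501 0.084 ]
padBF [0.5371 0.1947 0.09  ]
padBN [0.4879 0.1891 0.09  ]
lipF [0.5328 0.2456 0.098 ]
lipN [0.4769 0.239  0.098 ]
plFarBack [0.579  0.1768 0.052 ]
tab [0.4227 0.2859 0.049 ]
S br FL [0.5479 0.417  0.084 ]
S br NL [0.4323 0.397  0.084 ]
S br FR [0.5498 0.3713 0.084 ]
S br NR [0.4383 0.3489 0.084 ]
S tab [0.4162 0.299  0.049 ]
S padlipF [0.532  0.2547 0.098 ]
S padlipN [0.4807 0.246  0.098 ]
S plateF [0.5667 0.2994 0.052 ]
S plateN [0.44   0.2755 0.052 ]
(array([0.4203, 0.289 , 0.0435]), np.float64(0.010051447860086132))
```

servo_tool(increments=[[[0,-4.4,-2.2,-1,-7],[0,-8.8,-4.4,-2,-14],[0,-13.2,-6.6,-3,-21],[0,-17.6,-8.8,-4,-28],[0,-22,-11,-5,-31]]], newtons=60)

```text
t: 0.6
tool_pos: [0.3981, 0.3929, 0.3]
tool_rot: [0.248, -3.131, 0.001]
contact_force: [0.2, 0.6, 0.1]
opening: 0.012
grip_force: 0.0
```

servo_tool(increments=[[[0,-2.5,-3.8,0,0],[0,-5,-7.6,0,0],[0,-7.5,-11.4,0,0],[0,-9,-13.8,0,0],[0,-9,-13.8,0,0]]])

```text
t: 1.1
tool_pos: [0.5092, 0.2693, 0.2993]
tool_rot: [0.234, -3.132, 0.002]
contact_force: [-0.1, -0.2, -0.6]
opening: -0.0
grip_force: 0.0
```

Run:
```python
from station import ctrl
import cv2,numpy as np
o=ctrl.get_obs();d=ctrl.get_image("wrist");cv2.imwrite("pics/w1.png",d["img"][:,:,::-1]);np.savez("w1.npz",p=o["tool_pos"],r=o["tool_rot"],**d)
print(o["tool_pos"],o["tool_rot"],d["mount"],d["fx"])
```

```text
[0.50922033 0.26932824 0.29927606] [ 2.34497037e-01 -3.13198195e+00  1.87036916e-03] [[ 6.21183929e-05 -9.53401707e-01 -3.01703798e-01  7.60700121e-02]
 [ 9.99999822e-01 -1.19642284e-04  5.83968583e-04 -1.82174360e-04]
 [-5.92853175e-04 -3.01703780e-01  9.53401530e-01 -1.24155346e-01]
 [ 0.00000000e+00  0.00000000e+00  0.00000000e+00  1.00000000e+00]] 350.78068946626
```

View pics/w1.png

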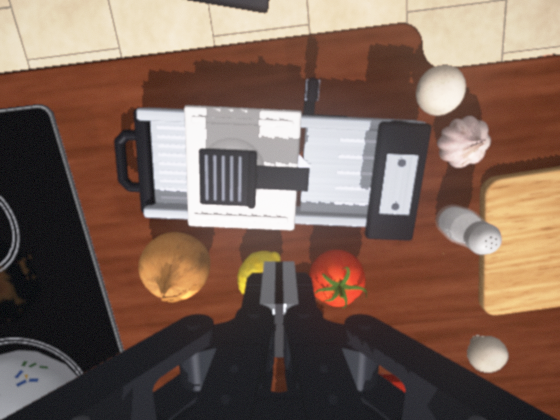

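The wrist view shows the bridge corners at (379,122), (430,124), (413,240) and (367,236). The pad spans (202,150) to (254,206), the tab is at about (312,90), and the holder plate spans (187,107) to (297,230).

```bash
cat >> h.py <<'E'
def wcam(d):
    T=np.eye(4);T[:3,:3]=cv2.Rodrigues(d["r"])[0];T[:3,3]=d["p"];M=np.linalg.inv(T@d["mount"])
    return C(dict(fx=d["fx"],fy=d["fy"],cx=d["cx"],cy=d["cy"],rvec=cv2.Rodrigues(M[:3,:3])[0],tvec=M[:3,3]))
E
python3 - <<'E'
from h import *
np.set_printoptions(precision=4,suppress=True)
d=np.load("w1.npz");W=wcam(d)
P={n:W.on(p,z) for n,p,z in[("BRnl",(379,122),.084),("BRnr",(430,124),.084),("BRfr",(413,240),.084),("BRfl",(367,236),.084),("padBN",(202,150),.09),("padBF",(199,203),.09),("lipN",(257,150),.098),("lipF",(253,207),.098),("plBN",(187,107),.052),("plFN",(301,111),.052),("plFF",(297,230),.052),("plBF",(188,227),.052),("tab",(312,90),.049),("tabTL",(306,78),.049),("tabBR",(318,103),.049),("railNL",(138,110),.044),("railFL",(145,216),.044)]}
T=cv2.Rodrigues(d["r"])[0]
g=W.img if 0 else None
# slicer yaw from bridge & plate long edges
q=lambda *n:sum(P[k] for k in n)/len(n)
v1=q("BRfl","BRfr")-q("BRnl","BRnr");v2=q("plFF","plBF")-q("plFN","plBN");v3=q("plFF","plFN")-q("plBF","plBN");v4=q("BRnl","BRnr","BRfl","BRfr")-q("plFF","plFN","plBF","plBN")
for v in(v1,v2):print(np.arctan2(v[1],v[0]),np.linalg.norm(v))
for v in(v3,v4):print(np.arctan2(-v[0],v[1]),np.linalg.norm(v))
s=.155
xs=np.array([-np.sin(s),np.cos(s),0]);ys=np.array([-np.cos(s),-np.sin(s),0])
bc=q("BRnl","BRnr","BRfl","BRfr");O=bc-.115*xs
print("bridge",bc,"O",O)
for k,p in P.items():print(k,p,"slicer",(p-O)@xs,(p-O)@ys)
print("tool x,y",T[:,0],T[:,1])
E
```

```text
0.1278437659954532 0.11609380749489959
0.1066794699568777 0.1294691036876169
0.11818719995183632 0.11935796513724546
0.11521627418612791 0.15831035374713964
bridge [0.4936 0.3851 0.084 ] O [0.5113 0.2715 0.084 ]
BRnl [0.4387 0.3538 0.084 ] slicer 0.09252450256018999 0.059068999728286435
BRnr [0.4333 0.4016 0.084 ] slicer 0.140627780561615 0.05698200306696205
BRfr [0.5497 0.4167 0.084 ] slicer 0.1375231343589236 -0.060384595324501925
BRfl [0.5525 0.3683 0.084 ] slicer 0.08932458251927114 -0.05566640747074658
padBN [0.4885 0.1928 0.09  ] slicer -0.07424083324916195 0.03464367894403713
padBF [0.541  0.1942 0.09  ] slicer -0.08091797888611392 -0.017411675588036007
lipN [0.4797 0.2445 0.098 ] slicer -0.02178477636812402 0.0354181162716413
lipF [0.5347 0.2478 0.098 ] slicer -0.02697911772006814 -0.01942399112744191
plBN [0.4537 0.1667 0.052 ] slicer -0.09467762131677147 0.07309363856019528
plFN [0.4403 0.2817 0.052 ] slicer 0.02109161925337019 0.06855742796840049
plFF [0.5684 0.299  0.052 ] slicer 0.018345895558230508 -0.060617256085835014
plBF [0.5831 0.177  0.052 ] slicer -0.10443906061678569 -0.05636764957913746
tab [0.4186 0.2895 0.049 ] slicer 0.03209290985354196 0.08879332234014638
tabTL [0.4084 0.2815 0.049 ] slicer 0.02583525102933136 0.10016167904587168
tabBR [0.4301 0.2978 0.049 ] slicer 0.03850090081795064 0.07622841755336991
railNL [0.4647 0.1145 0.044 ] slicer -0.1478831135636464 0.07027130896801831
railFL [0.5803 0.1259 0.044 ] slicer -0.15453574709710677 -0.04569386153431404
tool x,y [-0.9889 -0.1489  0.0009] [-0.1489  0.9889 -0.0011]
```

servo_tool(increments=[[[0,4,0,2,1.8],[0,8,0,5,1.8],[0,8.9,0,9.5,1.8],[0,8.9,0,14,1.8],[0,8.9,0,14,1.8]]])

```text
t: 1.65
tool_pos: [0.4138, 0.2574, 0.1529]
tool_rot: [0.195, -3.122, 0.007]
contact_force: [-0.0, 0.3, -1.5]
opening: 0.0003
grip_force: 0.0
```

servo_tool(increments=[[[0,0,0,4,0],[0,0,0,8,0],[0,0,0,11.4,0],[0,0,0,11.4,0],[0,0,0,11.4,0]]])

```text
t: 2.15
tool_pos: [0.4205, 0.2593, 0.0479]
tool_rot: [-0.194, 3.134, 0.001]
contact_force: [1.4, 0.5, 0.3]
opening: -0.0002
grip_force: 0.0
```

Run:
```python
from h import *
from station import ctrl
o=ctrl.get_obs();d=ctrl.get_image("wrist");print(o["tool_pos"],o["tool_rot"],o["contact_force"])
e=ctrl.get_image("scene");f=ctrl.get_image("side")
im=np.hstack([cv2.resize(e["img"][190:340,190:410],None,fx=2.2,fy=2.2),cv2.resize(f["img"][130:290,260:400],(289,330))])
cv2.imwrite("pics/c2.png",im[:,:,::-1])
```

```text
[0.42051318 0.25934842 0.04793188] [-1.93714415e-01  3.13443355e+00  8.56363849e-04] [1.38291181 0.46457034 0.26103491]
```

View pics/c2.png

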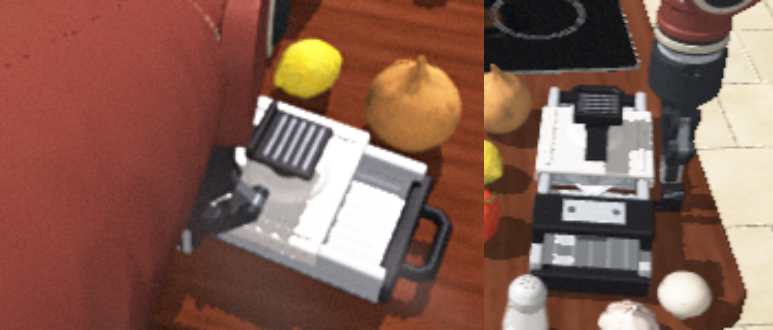

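The fingers stand behind the tab with clearance from the holder, as planned. Next I push the tab.

servo_tool(increments=[[[0,0,0.7,0,0],[0,0,1.4,0,0],[0,0,2.1,0,0],[0,0,2.8,0,0],[0,0,2.8,0,0]]])

```text
t: 2.8
tool_pos: [0.416, 0.2873, 0.0463]
tool_rot: [-0.194, 3.135, 0.001]
contact_force: [-0.6, 0.3, 0.2]
opening: -0.0002
grip_force: 0.0
```

servo_tool(increments=[[[0,0,0.2,0,0],[0,0,0.4,0,0],[0,0,0.6,0,0],[0,0,0.8,0,0],[0,0,0.8,0,0]]])

```text
t: 3.3
tool_pos: [0.4149, 0.2943, 0.0459]
tool_rot: [0.193, -3.135, 0.0]
contact_force: [0.8, -1.5, 0.0]
opening: -0.0003
grip_force: 0.5
```

servo_tool(increments=[[[0,0,0.2,0,0],[0,0,0.4,0,0],[0,0,0.4,0,0]]])

```text
t: 3.6
tool_pos: [0.4145, 0.2978, 0.0459]
tool_rot: [0.193, -3.135, 0.002]
contact_force: [1.0, -4.5, 0.6]
opening: -0.0001
grip_force: 2.1
```

servo_tool(increments=[[[0,0,0.2,0,0],[0,0,0.4,0,0],[0,0,0.4,0,0]]])

```text
t: 3.9
tool_pos: [0.4145, 0.2988, 0.046]
tool_rot: [0.195, -3.134, 0.014]
contact_force: [0.4, -16.9, 6.1]
opening: -0.0003
grip_force: 8.9
```

servo_tool(increments=[[[0,0,-1,0,0],[0,0,-3,0,0],[0,0,-3.5,-4,0],[0,0,-4,-8,0],[0,0,-5,-12,0]]])

```text
t: 4.4
tool_pos: [0.4199, 0.2529, 0.1674]
tool_rot: [0.193, -3.135, -0.003]
contact_force: [0.6, 0.2, 0.2]
opening: 0.0002
grip_force: 0.0
```

servo_tool(increments=[[[0,-3,-1,0,0],[0,-6,-2,0,0],[0,-8.5,-3,0,0],[0,-8.5,-3,0,0],[0,-8.5,-3,0,0]]])

```text
t: 4.9
tool_pos: [0.5082, 0.2334, 0.1659]
tool_rot: [0.192, -3.135, -0.002]
contact_force: [-0.5, 0.2, 0.5]
opening: -0.0003
grip_force: 0.0
```

servo_tool(increments=[[[0,-0.2,-1.1,0,0],[0,-0.2,-1.1,2,0],[0,-0.2,-1.1,4,0],[0,-0.2,-1.1,4.5,0],[0,-0.2,-1.1,4.5,0]]])

```text
t: 5.4
tool_pos: [0.5104, 0.2222, 0.1201]
tool_rot: [0.193, -3.133, 0.001]
contact_force: [0.4, 0.2, 0.8]
opening: -0.0001
grip_force: 0.0
```

Run:
```python
from h import *
from station import ctrl
o=ctrl.get_obs();d=ctrl.get_image("wrist");print(o["tool_pos"],o["contact_force"])
f=ctrl.get_image("side")
im=np.hstack([d["img"][:,100:420],cv2.resize(f["img"][140:265,260:380],(403,420),interpolation=cv2.INTER_CUBIC)])
cv2.imwrite("pics/c3.png",im[:,:,::-1])
```

```text
[0.51039766 0.22220953 0.1200694 ] [0.37863136 0.17240616 0.76060936]
```

View pics/c3.png

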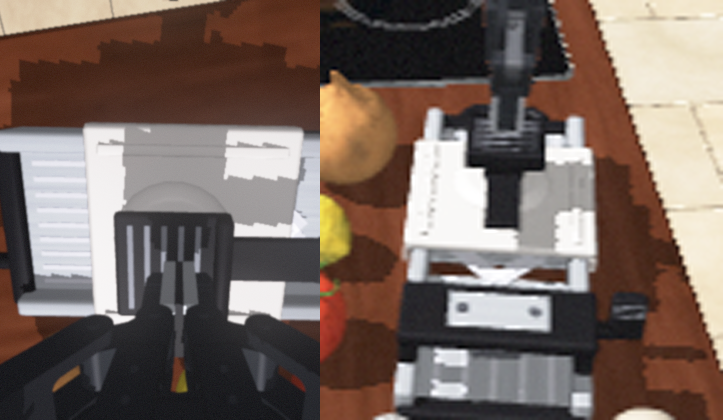

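The fingertips are centred over the pad just behind the lip, at about (180,290) in the left panel. The tab now stands beside the bridge at (628,305). Next I press down.

servo_tool(increments=[[[0,0,0,0.6,0],[0,0,0,1.1,0],[0,0,0,1.6,0],[0,0,0,2.1,0],[0,0,0,2.1,0]]])

```text
t: 6.0
tool_pos: [0.5123, 0.2227, 0.1012]
tool_rot: [-0.193, 3.135, 0.0]
contact_force: [-1.9, -0.9, 8.0]
opening: 0.0
grip_force: 4.5
```

servo_tool(increments=[[[0,0,0,0.2,0],[0,0,0,0.4,0],[0,0,0,0.4,0]]])

```text
t: 6.3
tool_pos: [0.5129, 0.2229, 0.0983]
tool_rot: [-0.193, 3.133, 0.001]
contact_force: [-2.3, -0.7, 11.0]
opening: -0.0003
grip_force: 5.3
```

servo_tool(increments=[[[0,0,0,0.2,0],[0,0,0,0.4,0],[0,0,0,0.4,0],[0,0,0,0.4,0]]])

```text
t: 6.7
tool_pos: [0.514, 0.2233, 0.0969]
tool_rot: [-0.193, 3.131, 0.001]
contact_force: [-5.4, -1.4, 19.7]
opening: 0.0004
grip_force: 9.9
```

servo_tool(increments=[[[0,0,0.6,0,0],[0,0,1.2,0,0],[0,0,1.8,0,0],[0,0,2.4,0,0],[0,0,3,0,0]]])

```text
t: 7.2
tool_pos: [0.511, 0.2522, 0.0969]
tool_rot: [-0.193, 3.129, -0.002]
contact_force: [-2.9, -6.3, 18.4]
opening: 0.0
grip_force: 9.1
```

servo_tool(increments=[[[0,0,0.5,0,0],[0,0,1,0,0],[0,0,1.5,0,0],[0,0,2,0,0],[0,0,2.5,0,0]]])

```text
t: 7.7
tool_pos: [0.5083, 0.2774, 0.097]
tool_rot: [-0.193, 3.128, -0.001]
contact_force: [-1.6, -4.8, 16.9]
opening: -0.0002
grip_force: 8.4
```

servo_tool(increments=[[[0,0,0.5,0.1,0],[0,0,1,0.2,0],[0,0,1.5,0.2,0],[0,0,2,0.2,0],[0,0,2.5,0.2,0]]])

```text
t: 8.2
tool_pos: [0.5065, 0.3018, 0.0969]
tool_rot: [-0.193, 3.126, -0.003]
contact_force: [-0.2, -9.0, 22.5]
opening: -0.0001
grip_force: 11.2
```

servo_tool(increments=[[[0,0,0.4,0,0],[0,0,0.8,0,0],[0,0,1.1,0,0],[0,0,1.1,0,0]]])

```text
t: 8.6
tool_pos: [0.5055, 0.3128, 0.0968]
tool_rot: [-0.193, 3.125, -0.002]
contact_force: [-0.9, -8.2, 22.4]
opening: -0.0001
grip_force: 12.8
```

servo_tool(increments=[[[0,0,0.3,0,0],[0,0,0.6,0,0],[0,0,0.6,0,0]]])

```text
t: 8.9
tool_pos: [0.5049, 0.3187, 0.0969]
tool_rot: [-0.193, 3.125, -0.002]
contact_force: [0.4, -8.1, 21.3]
opening: -0.0002
grip_force: 12.7
```

servo_tool(increments=[[[0,0,0.3,0,0],[0,0,0.6,0,0],[0,0,0.6,0,0]]])

```text
t: 9.2
tool_pos: [0.5046, 0.3212, 0.0968]
tool_rot: [-0.194, 3.125, -0.015]
contact_force: [1.1, -20.3, 25.2]
opening: -0.0
grip_force: 19.6
```

The holder is at the end stop: the force rose to 20 N and motion stopped, and the lip geometry agrees. I'm releasing straight up.

servo_tool(increments=[[[0,0,-0.2,-0.5,0],[0,0,-0.3,-1,0],[0,0,-0.3,-2,0],[0,0,-0.3,-5,0],[0,0,-0.3,-9,0]]])

```text
t: 9.7
tool_pos: [0.4974, 0.3213, 0.1781]
tool_rot: [0.193, -3.13, 0.003]
contact_force: [1.2, -0.4, 0.1]
opening: 0.0001
grip_force: 0.0
```

servo_tool(increments=[[[0,0,-4,-4,0],[0,0,-8,-8,0],[0,0,-9,-9,0],[0,0,-9,-9,0],[0,0,-9,-9,0]]])

```text
t: 10.2
tool_pos: [0.5102, 0.2328, 0.2699]
tool_rot: [0.192, -3.136, -0.001]
contact_force: [-0.5, -0.3, 0.0]
opening: -0.0003
grip_force: 0.0
```

Run:
```python
from h import *
from station import ctrl
o=ctrl.get_obs();d=ctrl.get_image("wrist");print(o["tool_pos"],o["contact_force"])
np.savez("w2.npz",p=o["tool_pos"],r=o["tool_rot"],**d)
f=ctrl.get_image("side")
cv2.imwrite("pics/w2.png",np.hstack([d["img"],cv2.resize(f["img"][170:285,280:360],(240,420),interpolation=cv2.INTER_CUBIC)])[:,:,::-1])
```

```text
[0.51022433 0.23278295 0.26993658] [-0.47269997 -0.31596382  0.01572417]
```

View pics/w2.png

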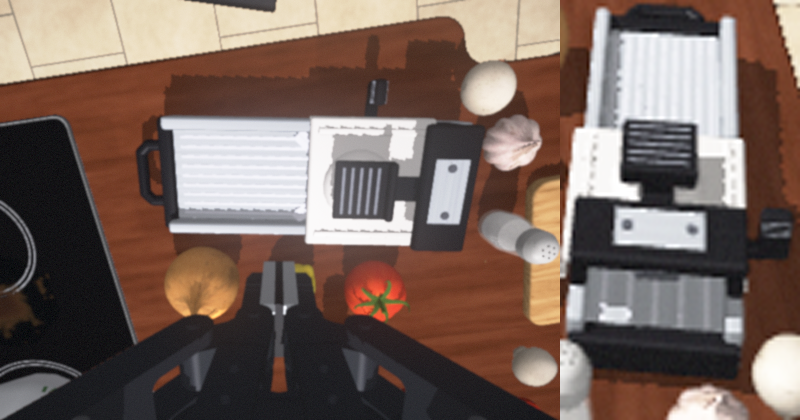

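The tongue is under the bridge. The plate's rear edge runs from (309,117) to (306,243), the pad spans (335,162) to (396,218), and the tab is at (376,91). I'll check these numerically.

Run:
```python
from h import *
W=wcam(np.load("w2.npz"));s=.118
xs=np.array([-np.sin(s),np.cos(s),0]);ys=np.array([-np.cos(s),-np.sin(s),0]);q=lambda L,z:np.mean([W.on(p,z) for p in L],0)
O=q([(428,123),(483,126),(466,250),(411,246)],.084)-.115*xs
for n,L,z in[("plate rear (-.010)",[(309,117),(306,243)],.052),("pad rear (.012), pressed",[(335,162),(333,216)],.078),("same if up",[(335,162),(333,216)],.09),("tab (.055)",[(376,91)],.049)]:
    v=q(L,z)-O;print(n,(v@xs).round(4),(v@ys).round(4))
a,b=W.on((335,162),.078),W.on((333,216),.078);print("pad width pressed",np.linalg.norm(a-b),"up",np.linalg.norm(W.on((335,162),.09)-W.on((333,216),.09)))
```

```text
plate rear (-.010) -0.009 -0.0022
pad rear (.012), pressed 0.0135 -0.002
same if up 0.0115 0.001
tab (.055) 0.0525 0.0854
pad width pressed 0.051451024444349645 up 0.04949774059768151
```

```bash
python3 -c "
from station import ctrl
print(ctrl.finish_job())"
```

```text
the job is handed in; nothing more can be done
None
```

I handed the job in at about 10 s: the thickness slide is pushed shut to its stop, and the holder is at the end stop with its pusher held down under the leaf spring. The final wrist view agrees to within about 3 mm, but the hand-in returned no verdict.

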